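Third hand at the sampler: hold the vial rack against its sprung stop

TASK

First turn the selector knob on the sampler's control box to the blue mark (service mode) and let go of it. Then put the grey vial rack upright into the channel of the aluminium carrier and press its end flat against the blue sprung stop so that the black pointer stands steadily in the green zone, never in the red, with only the rack pushing the stop. Finish while still holding the rack pressed there in the gripper, as I will drive its screws, and leave the other things on the bench where they are.

Things in the scene. Friction and masses are not known exactly. Their poses are not given: they have to be found in the camera images.
- selector (a joint): Knob angle (rad), clockwise from above positive. Detents at 0 (pointer at blue mark), 0.7 (black) and 1.4 (yellow); range -0.1 to 1.5. Starts near black or yellow. Takes up to about 0.07 N m to turn; let go within about 0.2 rad of a mark, it snaps to it. Set: within 0.15 of 0.
- selector_grip (a point): On the knob's vertical axis at the height to grip, 7 mm below its top. The knob is a black bar 42 mm long, 14 mm thick, 32 mm high on a disc 44 mm wide whose top is 23 mm below this point. The point turns with the knob: its x runs along the bar, with the pointer end (orange line) at -x; z up.
- pod: Light grey sampler control box, fixed, 130 x 130 x 60 mm, origin at the centre of its underside, z up. The selector is on the middle of its top (grip point 95 mm above the bench); blue, black and yellow marks lie 45 mm from the axis, in directions 0.7, 0 and -0.7 rad (anticlockwise from above) from the box's -x. Dark display along its +x edge.
- rack: Loose grey vial rack, a block 110 mm long (its x), 46 mm wide (its y), 45 mm high, carrying eight small blue-capped vials fixed in it that rise to 60 mm above its underside; about 0.25 kg. Origin at the centre of its underside, z up. Both ends are alike and either may face the stop. Starts on the bench; can be gripped across its width.
- carrier: Fixed aluminium plate, 100 mm wide, x = -120 to 140 mm; origin on the bench under it, x = pressing direction, z up. Deck top 12 mm above the bench. Channel 56 mm wide along x, centred on y = 0, between grey rails (10 mm wide, tops 18 mm above the bench, x = -120 to 45 mm). Light grey housing of the stop: x = 90 to 140 mm, 70 mm wide, top 58 mm above the bench, its top painted with the zones.
- plunger (a joint): How far (m) the sprung stop is pressed in along the carrier's x: 0 free, 0.025 bottomed. Spring 0.7 N per mm, no preload. A black strip on the stop is the pointer: its far end stands over white paint at 0 to 8 mm, green at 8 to 18 mm (about 5.6 to 12.6 N), red beyond 18 mm, in this order along x.
- stop_plate: Blue sprung stop plate, 8 mm thick, 50 mm wide, 38 mm high (17 to 55 mm above the bench), its axes parallel to the carrier's. Origin at the centre of the face the rack is pressed on; this face is at x = 55 mm of the carrier when free and looks to the carrier's -x.
- solvent: Bystander: amber bottle, 68 mm wide, 150 mm high, origin under its centre.
- cap_jar: Bystander: jar with blue cap, 66 mm wide, 85 mm high, origin under its centre.
- driver: Bystander: screwdriver with orange handle, 190 mm long, lying; origin under its middle.
- vial_a: Bystander: standing glass vial with blue cap, 22 mm wide, 48 mm high, origin under its centre.
- vial_b: Bystander: another such vial.
- screw_tray: Bystander: white open tray, 90 x 120 x 25 mm, origin under its centre.
- beaker: Bystander: glass beaker, 70 mm wide, 85 mm high, origin under its centre.
Mind the look-alikes: they are no part of the job. Of the things that look like the rack, the smallest one is meant.

How it is judged:
By the outcome, as a careful person would: the job done as asked, in the order asked, and still so for the second after the job is handed in, while the arm keeps its last pose, push and grip.
It also fails if it takes over 67 s, if anything falls off the work surface, if the arm or the gripper's body presses on something with over 40 N, if the wrist force passes 120 N, or if a joint passes its speed limit or range.

ROBOT

A 6-joint arm with a two-finger parallel gripper is mounted at the origin on the work surface. World frame = base frame: x ahead of the robot, y to its left, z up, the work surface at z = 0. Lengths are in m, angles in rad, forces in N, time in s.
With the tool pointing down it reaches from about 0.35 to 0.85 m from the base axis. Payload 8.1 kg.
Tool frame: the origin (TCP) lies on the mounting face of the last link; the fingertips stand 186 mm ahead of it and the grasp point (between the pads) lies 167 mm ahead of it (robot.finger_overhang is the distance from the TCP to the fingertips, in m); z points along the fingers, y is the line along which they close (so a half turn about z gives the same grasp; the last joint's range is limited). The gripper opens to 93 mm and grips with 3 to 60 N. Pads are 15 mm wide; open, the fingers measure 128 mm over their backs; the gripper's body (75 mm by 188 mm) begins 65 mm behind the grasp point.
Start: joints at [1.224, 0.13, 1.488, -0, 1.523, -0.085], TCP at [0.155, 0.58, 0.405] pointing down, gripper open.
Joint ranges: [-2.96, 2.96], [-0.89, 2.26], [0.02, 2.5], [-1.34, 4.48], [0, 2.73], [-2.66, 2.66]. Speed limits (rad/s): [2.39, 2.39, 2.79, 3.14, 3.14, 3.14].

INTERFACE

Orientations are given as a rotation vector (axis times angle).
In Python, from plant import readout, read_camera, get_calibration, job, robot gives the robot as it stands.
- The arm moves only by the shell command python3 -m handwheel 'ROWS' [FORCE]. ROWS is JSON, a list of rows, each a list of 5 numbers: the shift along the world's x, y, z in cm, then the turn about the world's z in rad, then the closure, from 0 (fully open) to 1 (shut). In form: [[tx, ty, tz, spin, gripper], ...]. A call has 1 to 10 rows; each row shifts and turns the commanded pose from where the row before left it; what a row does not reach is not made up. A row lasts 1/8 s, in which the tool goes at most 62.5 mm and 10.7 degrees, less where a joint would pass 70% of its speed; a pose out of reach is approached as far as the arm can. A call is refused whole if a number of a shift passes 6.25 or a number of a turn 0.188, either way. A call with a gripper value outside its range is refused whole. The fingers move at their own pace and stop on an object; FORCE is the grip in N (left out, the last holds). Time passes only in rows, so rows that do not move let the fingers close. It gives the time, the measured TCP pose, the force, the opening and the grip force at its end, in the units of the state.
- readout.read_state(): the state, without advancing time (a new reading comes with each control period).
- read_camera(name): name is "scene" or "top"; returns the picture (480x640x3 uint8, red, green, blue); there is no depth.
- get_calibration(name): a dict with "fovy" (degrees; the focal length in pixels is half the picture's height over the tangent of half this angle, whatever the lens; pixels are square), "cx", "cy" (the principal point, pixels), "pose" (4x4, takes a point from camera to world coordinates). Camera axes: x right, y down, z forward; pixel columns grow to the right and rows downward; lengths in m; the calibration is good to about 2 mm. A picture is of the moment at which its call begins. get_calibration takes no time and is no camera call.
- job.close_job(): hands the job in; it is judged then, once.
The state is a dict: "t": time; "q": joint angles; "dq": joint speeds; "joint_torque": joint torques, N m; "tool_pos": TCP position; "orientation": TCP orientation; "force": force on the tool from outside, world axes, zero at the start; "wrist_torque": the same for the moment, N m; "opening": finger opening in m; "gripper_force": force on a finger pad.
Only numpy, scipy, OpenCV 4.12 (cv2) and the standard library are available. Lean on these libraries where they do the work, as an engineer would, in place of code of your own. Each camera call takes 0.05 s, during which the arm holds its last target. There are 200 camera calls.

## Working session

There is one attempt and no reset: what is moved stays moved. The work goes in short steps, Python scripts to look and compute and a shell command to move; the robot and the scene stay as the last step left them, time stands still between calls to the robot, and variables do not carry over. Pictures are saved under pics/ and viewed, at most 10 in all, crops included, and the job is handed in when it is done.

```bash
mkdir -p pics; ls
python3 - <<'E'
from plant import readout, read_camera, get_calibration, job, robot
import cv2, numpy as np
for n in("scene","top"):
    im=read_camera(n); cv2.imwrite(f"pics/{n}0.png",im[:,:,::-1]); c=get_calibration(n); print(n,c["fovy"],c["cx"],c["cy"],np.round(c["pose"],4).tolist(),[k for k in c])
print(readout.read_state())
E
```

```text
pics
scene 53.37229943409358 316.64684498719015 244.38041024341678 [[0.3758, 0.5368, -0.7554, 1.3074], [0.9267, -0.2262, 0.3002, -0.3009], [-0.0097, -0.8128, -0.5824, 0.6829], [0.0, 0.0, 0.0, 1.0]] ['fovy', 'cx', 'cy', 'pose']
top 54.620729605177885 324.23864283822127 246.56100091670774 [[-0.0278, -0.9972, 0.0696, 0.4544], [-0.9994, 0.0292, 0.0195, -0.0134], [-0.0215, -0.069, -0.9974, 1.2975], [0.0, 0.0, 0.0, 1.0]] ['fovy', 'cx', 'cy', 'pose']
{'t': 0.1, 'q': array([ 1.22361926e+00,  1.31093289e-01,  1.48914277e+00, -1.38636989e-05,
        1.52301841e+00, -8.53706219e-02]), 'dq': array([ 0.00119839, -0.00089212, -0.00433464, -0.00018287,  0.0004331 ,
        0.00120846]), 'joint_torque': array([ 1.13695321e-03, -5.61338925e+01, -4.93094623e+01,  7.72024132e-02,
        2.91555509e-02, -2.38509926e-05]), 'tool_pos': array([0.15519072, 0.57937403, 0.40380269]), 'orientation': array([-4.10025151e-01, -3.11437340e+00,  2.55395357e-03]), 'force': array([ 0.11244475, -0.45501802,  0.02627915]), 'wrist_torque': array([ 0.03551365, -0.06183284, -0.05895814]), 'gripper_force': 0.0, 'opening': 0.09268828974437182}
```

View pics/top0.png

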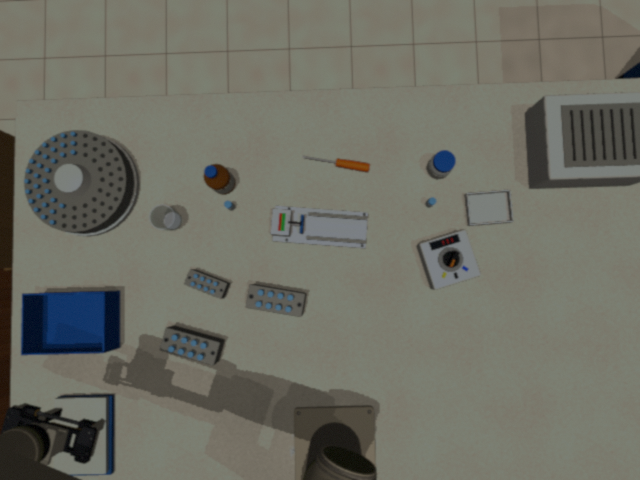

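View pics/scene0.png

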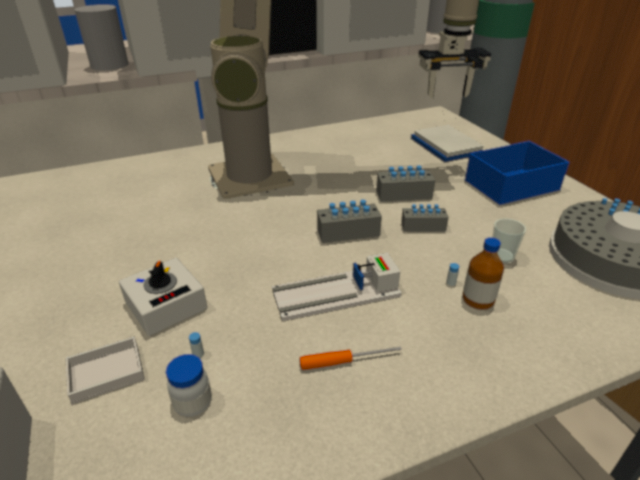

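Rack candidates in the top view are (207,283) small, (276,299) large and (192,345) large. By the description the smallest, at (207,283), is the one. In the scene view it is at (425,218). The pod is at (450,260), with the knob pointer towards the lower side. The carrier is at (320,228), with its stop at the left end, about (290,223). Next I'll check close up.

```bash
cat > h.py <<'E'
import cv2, numpy as np
from plant import readout, read_camera, get_calibration
def K(n):
    c=get_calibration(n); return 240/np.tan(np.radians(c["fovy"])/2),c["cx"],c["cy"],np.array(c["pose"])
def ray(n,u,v):
    f,cx,cy,P=K(n); return P[:3,3],P[:3,:3]@np.array([(u-cx)/f,(v-cy)/f,1])
def plane(n,u,v,z):
    o,d=ray(n,u,v); return (o+d*(z-o[2])/d[2])[:2]
def proj(n,p):
    f,cx,cy,P=K(n); q=P[:3,:3].T@(np.array(p)-P[:3,3]); return np.array([f*q[0]/q[2]+cx,f*q[1]/q[2]+cy])
def hsv(im): return cv2.cvtColor(im,cv2.COLOR_RGB2HSV)
E
python3 - <<'E'
from h import *
im=cv2.cvtColor(cv2.imread("pics/top0.png"),cv2.COLOR_BGR2RGB)
def crop(x,y,w,h,s): return cv2.resize(im[y:y+h,x:x+w],None,fx=s,fy=s,interpolation=cv2.INTER_CUBIC)
a=crop(180,260,66,50,6);b=crop(415,225,66,75,4);c=crop(260,195,120,60,6)
M=np.zeros((600,800,3),np.uint8);M[:300,:396]=a;M[:300,400:664]=b;M[300:540+120-60,:720]=crop(260,200,120,50,6)
M=np.clip(M*1.6,0,255).astype(np.uint8)
cv2.imwrite("pics/m1.png",M[:,:,::-1])
E
```

```text
(no output)
```

View pics/m1.png

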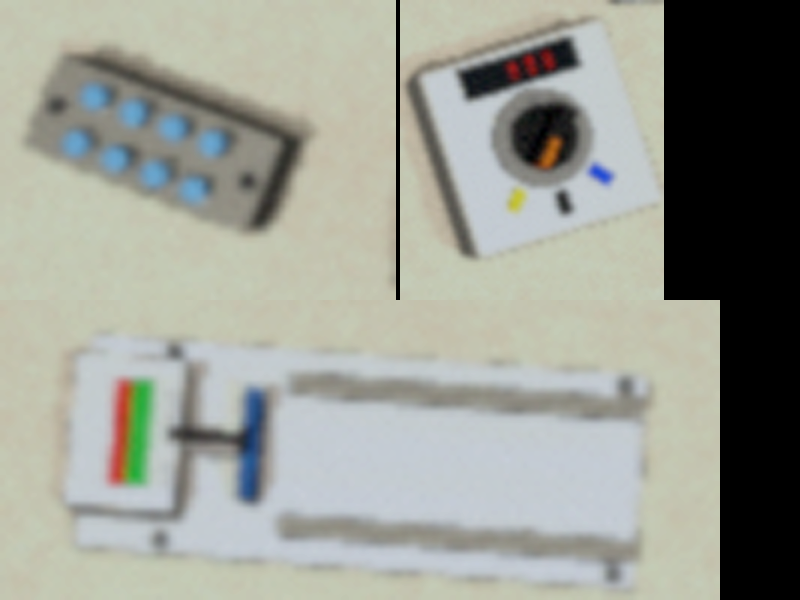

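The crop confirms the choice. The small rack has 8 caps and two screw dots, is about 42 x 20 px and lies askew. The knob's orange line points between black and yellow, nearer black. The carrier's stop is blue at about (302,224), and it presses to the left (+y). Next I'll measure.

```bash
cat > m.py <<'E'
from h import *
def load(p): return cv2.cvtColor(cv2.imread(p),cv2.COLOR_BGR2RGB)
def blobs(im,lo,hi,box,amin=3):
    x,y,w,h=box; s=8
    c=cv2.resize(im[y:y+h,x:x+w],None,fx=s,fy=s,interpolation=cv2.INTER_CUBIC)
    m=cv2.inRange(hsv(c),lo,hi)
    n,l,st,ce=cv2.connectedComponentsWithStats(m)
    return [((ce[i]+.5)/s-.5+[x,y],st[i,4]/s/s,l==i) for i in range(1,n) if st[i,4]>amin*s*s]
E
python3 - <<'E'
from m import *
t=load("pics/top0.png"); s=load("pics/scene0.png")
np.set_printoptions(precision=4,suppress=True)
R=blobs(t,(95,70,80),(115,255,255),(180,262,55,42),6)
P=np.array([plane("top",*b[0],.060) for b in R]); print("caps top",len(R),[round(b[1],1) for b in R]);print(P)
c=P.mean(0); u,sv,vt=np.linalg.svd(P-c); print("rack c",c,"ax",vt[0],np.arctan2(vt[0][1],vt[0][0]))
R2=blobs(s,(95,70,80),(115,255,255),(400,200,50,20),3)
print("scene caps",[(b[0],round(b[1],1)) for b in R2]); print("proj expected",[proj("scene",[*p,.057]) for p in P])
for n,lo,hi in(("blue",(112,120,60),(130,255,255)),("yellow",(24,140,80),(34,255,255)),("orange",(5,150,80),(20,255,255))):
    for b in blobs(t,lo,hi,(417,245,60,40),1): print(n,b[0],b[1],plane("top",*b[0],.102 if n=="orange" else .061))
for b in blobs(t,(0,0,0),(180,255,60),(450,268,13,14),1): print("black",b[0],b[1],plane("top",*b[0],.061))
for b in blobs(t,(105,120,40),(125,255,255),(290,205,20,40),5):
    ys,xs=np.nonzero(b[2]); r=cv2.minAreaRect(np.column_stack([xs,ys]).astype(np.float32)); bx=(cv2.boxPoints(r)+.5)/8-.5+[290,205]
    print("stop",b[0],b[1]); print(np.array([plane("top",*q,.055) for q in bx]))
for n,lo,hi in(("green",(45,120,60),(75,255,255)),("red",(0,150,80),(5,255,255))):
    for b in blobs(t,lo,hi,(270,205,25,35),3):
        ys,xs=np.nonzero(b[2]); r=cv2.minAreaRect(np.column_stack([xs,ys]).astype(np.float32)); bx=(cv2.boxPoints(r)+.5)/8-.5+[270,205]
        print(n,plane("top",*b[0],.058)); print(np.array([plane("top",*q,.058) for q in bx]))
# rails: brownish/dark between bright
h=hsv(t); print("plate px",h[228,335],"rail",h[215,335],"bench",h[255,335])
for x in(312,325,340,355,364): print(x,t[200:256,x].mean(1).astype(int).tolist())
E
```

```text
caps top 8 [np.float64(14.5), np.float64(14.9), np.float64(14.3), np.float64(14.7), np.float64(14.3), np.float64(14.0), np.float64(15.3), np.float64(14.1)]
[[0.4729 0.3574]
 [0.4652 0.34  ]
 [0.4581 0.3223]
 [0.4524 0.3658]
 [0.4508 0.3049]
 [0.4452 0.3484]
 [0.4378 0.3308]
 [0.4306 0.3136]]
rack c [0.4516 0.3354] ax [0.3866 0.9222] 1.1738385591736613
scene caps [(array([414.3378, 208.7333]), np.float64(26.7)), (array([421.8206, 208.7179]), np.float64(26.5)), (array([429.4561, 208.684 ]), np.float64(26.3)), (array([437.004 , 208.7258]), np.float64(27.6))]
proj expected [array([437.785 , 209.0895]), array([430.1111, 209.0304]), array([422.4515, 209.1006]), array([436.0031, 204.5315]), array([414.9049, 209.1185]), array([428.5716, 204.5603]), array([421.0027, 204.5663]), array([413.6203, 204.5898])]
blue [464.6808 268.0596] 13.484375 [ 0.4729 -0.3586]
yellow [443.6528 274.6141] 7.15625 [ 0.4572 -0.3025]
orange [452.1673 263.0026] 17.015625 [ 0.4861 -0.3159]
black [455.4527 275.1503] 9.390625 [ 0.4549 -0.3334]
stop [301.4393 223.9053] 35.96875
[[0.5817 0.0764]
 [0.6283 0.0714]
 [0.6275 
[... 953 characters left out ...]
127, 126, 126, 126, 127, 126, 127, 127, 128, 127, 125, 120, 100, 87, 87, 95, 119, 127, 127, 120, 106, 112, 117, 119, 118, 119, 119, 119, 120, 121]
355 [118, 117, 119, 120, 120, 119, 119, 118, 118, 118, 115, 109, 120, 126, 119, 94, 84, 88, 93, 103, 120, 125, 126, 125, 127, 128, 127, 127, 127, 125, 126, 127, 127, 126, 128, 128, 127, 126, 120, 100, 89, 89, 100, 116, 125, 127, 120, 108, 115, 118, 120, 120, 120, 120, 119, 119]
364 [120, 116, 118, 118, 119, 119, 117, 119, 117, 119, 119, 117, 105, 80, 72, 76, 82, 84, 84, 92, 116, 126, 127, 126, 127, 127, 127, 126, 127, 127, 126, 127, 127, 126, 126, 127, 126, 127, 125, 119, 101, 88, 89, 98, 117, 120, 120, 118, 108, 115, 119, 120, 121, 120, 120, 120]
```

```bash
python3 - <<'E'
from m import *
t=load("pics/top0.png"); s=load("pics/scene0.png")
np.set_printoptions(precision=4,suppress=True)
b=blobs(t,(5,150,80),(20,255,255),(440,250,25,25),1)[0]
ys,xs=np.nonzero(b[2]); w,h,_=0,0,0
p=np.array([plane("top",(x+.5)/8-.5+440,(y+.5)/8-.5+250,.102) for x,y in zip(xs,ys)])
c=p.mean(0);v=np.linalg.svd(p-c,full_matrices=False)[2][0]; print("orange",c,np.degrees(np.arctan2(v[1],v[0])),np.ptp((p-c)@v))
ax=np.array([.4982,-.3213]);d=c-ax;print("from axis",d,np.degrees(np.arctan2(d[1],d[0])))
for bb in blobs(s,(5,150,80),(22,255,255),(140,255,40,35),1): print("scene orange",bb[0],bb[1])
print("exp",proj("scene",[*c,.102]),"axis top",proj("scene",[*ax,.102]))
for n,lo,hi in(("blue",(112,120,60),(130,255,255)),("yellow",(24,140,80),(34,255,255))):
    for bb in blobs(s,lo,hi,(130,260,60,40),.5): print("scene",n,bb[0],bb[1],plane("scene",*bb[0],.061))
# carrier
mid=np.array([plane("top",x,y,.018) for x,y in((312,225.6),(325,226.75),(340,227.8),(355,228.7))]); v=np.linalg.svd(mid-mid.mean(0))[2][0]; print("mid",mid,np.degrees(np.arctan2(v[1],v[0])))
for bb in blobs(s,(105,120,40),(125,255,255),(345,255,30,40),5): print("scene stop",bb[0],bb[1]); 
print(proj("scene",[.6046,.0706,.036]),proj("scene",[.6046,.0706,.055]))
E
python3 -m handwheel '[[4,-4.5,0,-0.184,0],[4,-4.5,0,-0.184,0],[4,-4.5,0,-0.184,0],[4,-4.5,0,-0.184,0],[4,-4.5,0,-0.184,0],[4,-4.5,0,-0.184,0],[4,-4.5,0,-0.184,0],[4,-4.5,0,-0.184,0],[0.2,-5.4,0,-0.184,0],[0.2,-5.4,0,-0.184,0]]' 20
```

```text
orange [ 0.4861 -0.3159] 154.4719480980757 0.020012441091757573
from axis [-0.0121  0.0054] 156.1363760046845
scene orange [157.6591 263.6441] 19.203125
scene orange [166.5006 269.3528] 3.4375
exp [158.0721 261.7281] axis top [156.0574 265.8242]
scene blue [139.8358 280.0208] 12.734375 [ 0.4765 -0.3591]
scene yellow [165.784  269.6492] 9.03125 [ 0.4624 -0.3055]
mid [[ 0.6028  0.0439]
 [ 0.5986  0.008 ]
 [ 0.5944 -0.0334]
 [ 0.5906 -0.0747]] -95.85034591770028
scene stop [358.1638 275.5932] 124.421875
[357.154  274.5912] [357.5113 267.6083]
t: 1.35
tool_pos: [0.4793, 0.1097, 0.404]
orientation: [-2.731, -1.552, 0.002]
force: [0.8, 0.2, 0.0]
opening: 0.0933
gripper_force: 0.0
```

```bash
python3 -m handwheel '[[0.25,-5.39,0,-0.184,0],[0.25,-5.39,0,-0.184,0],[0.25,-5.39,0,-0.184,0],[0.25,-5.39,0,-0.184,0],[0.25,-5.39,0,-0.184,0],[0.25,-5.39,0,-0.184,0],[0.25,-5.39,0,-0.184,0],[0.25,-5.39,0,-0.184,0],[0,0,-4,0,0.3],[0,0,-4,0,0.5]]' 20
python3 - <<'E'
from h import *
cv2.imwrite("pics/s2.png",cv2.resize(read_camera("scene")[180:340,60:260],None,fx=3,fy=3,interpolation=2)[:,:,::-1])
print(readout.read_state()["tool_pos"])
E
```

```text
t: 2.6
tool_pos: [0.499, -0.3206, 0.3236]
orientation: [3.068, -0.676, 0.0]
force: [-0.1, 0.4, -0.5]
opening: 0.0771
gripper_force: 0.0
[ 0.49739969 -0.31893884  0.31655483]
```

View pics/s2.png

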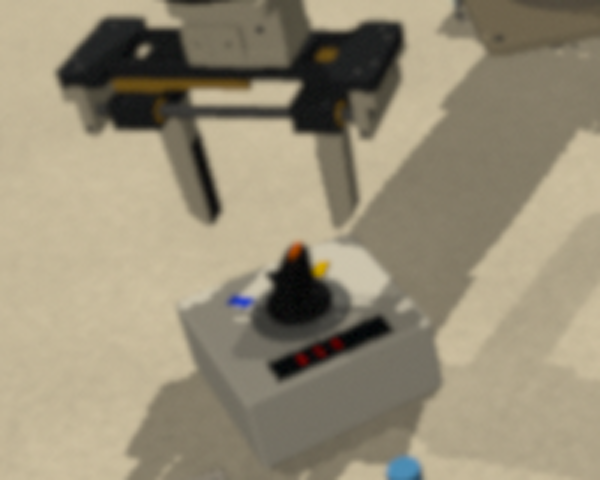

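The fingers straddle the knob, with the tips at about (210,222) and (345,225) in the crop and the bar between them. I'll descend and grip.

```bash
python3 -m handwheel '[[0,0,-3,0,0.5],[0,0,-3,0,0.5],[0,0,0,0,0.5],[0,0,0,0,0.5]]' 15; python3 -m handwheel '[[0,0,0,0,1],[0,0,0,0,1],[0,0,0,0,1],[0,0,0,0,1],[0,0,0,0,1]]' 15
```

```text
t: 3.15
tool_pos: [0.4997, -0.3198, 0.2662]
orientation: [3.068, -0.673, 0.002]
force: [0.6, 0.1, -0.0]
opening: 0.0464
gripper_force: 0.0
t: 3.78
tool_pos: [0.4991, -0.3204, 0.2652]
orientation: [3.067, -0.674, 0.0]
force: [-3.2, -4.3, 1.7]
opening: 0.014
gripper_force: 15.0
```

```bash
python3 -m handwheel '[[-0.05,-0.1,0,0.14,1],[0,0,0,0.14,1],[0,0,0,0.14,1],[0,0,0,0.14,1],[0,0,0,0.14,1]]' 20; python3 -m handwheel '[[0,0,0,0.14,1],[0,0,0,0.14,1],[0,0,0,0.14,1],[0,0,0,0.14,1],[0,0,0,0.15,1],[0,0,0,0,1],[0,0,0,0,1]]' 20
python3 -m handwheel '[[0,0,0,0,0.5],[0,0,0,0,0.5],[0,0,0,0,0.5],[0,0,0,0,0.4],[0,0,4,0,0.3],[0,0,4,0,0]]'
python3 - <<'E'
from h import *
cv2.imwrite("pics/s3.png",cv2.resize(read_camera("scene")[200:340,60:260],None,fx=3,fy=3,interpolation=2)[:,:,::-1])
E
```

```text
t: 4.4
tool_pos: [0.4989, -0.3207, 0.2652]
orientation: [3.112, 0.426, 0.001]
force: [-0.7, -0.7, 2.3]
opening: 0.0141
gripper_force: 20.0
t: 5.28
tool_pos: [0.4989, -0.3207, 0.2652]
orientation: [2.776, 1.471, 0.0]
force: [-1.2, 0.8, 5.5]
opening: 0.0139
gripper_force: 20.0
t: 6.02
tool_pos: [0.4985, -0.3204, 0.3449]
orientation: [-2.772, -1.474, 0.001]
force: [0.9, -0.2, 0.6]
opening: 0.0694
gripper_force: 0.0
```

View pics/s3.png

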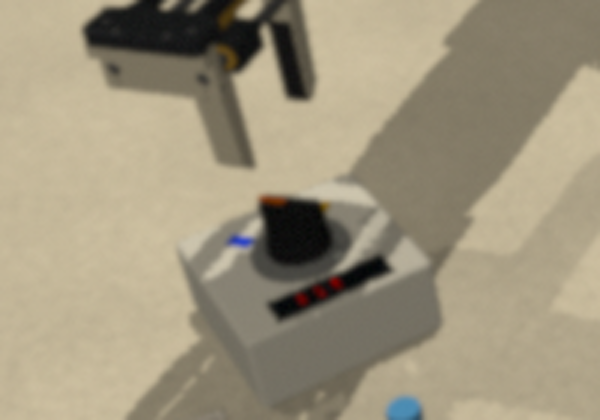

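The orange end (272,201) now points toward the blue mark (240,241). I'll confirm that from above after moving away to the rack.

```bash
python3 -m handwheel '[[-0.39,5.4,2,0.099,0],[-0.39,5.5,0,0.098,0],[-0.39,5.5,0,0,0],[-0.39,5.5,0,0,0],[-0.39,5.5,0,0,0],[-0.39,5.5,0,0,0],[-0.39,5.5,0,0,0],[-0.39,5.5,0,0,0],[-0.39,5.5,0,0,0],[-0.39,5.5,0,0,0]]'; python3 -m handwheel '[[-0.38,5.4,0,0,0],[-0.38,5.3,0,0,0.15],[0,0,0,0,0.2],[0,0,0,0,0.2]]'
python3 - <<'E'
from m import *
t=read_camera("top"); st=readout.read_state(); print(st["tool_pos"],st["orientation"])
np.set_printoptions(precision=4,suppress=True)
for b in blobs(t,(5,150,80),(20,255,255),(440,250,25,25),1):
    ys,xs=np.nonzero(b[2]);p=np.array([plane("top",(x+.5)/8-.5+440,(y+.5)/8-.5+250,.102) for x,y in zip(xs,ys)])
    c=p.mean(0);v=np.linalg.svd(p-c,full_matrices=False)[2][0]; d=c-[.4985,-.3205]; print("orange",c,np.degrees([np.arctan2(v[1],v[0]),np.arctan2(d[1],d[0])]))
a=cv2.resize(t[220:300,410:490],None,fx=4,fy=4,interpolation=2); s=read_camera("scene")
b=cv2.resize(s[130:236,360:490],None,fx=3,fy=3,interpolation=2)
M=np.zeros((330,800,3),np.uint8);M[:320,:320]=a;M[:318,330:720]=b; cv2.imwrite("pics/m4.png",M[:,:,::-1])
E
```

```text
t: 7.32
tool_pos: [0.4593, 0.2302, 0.3649]
orientation: [2.615, 1.741, 0.001]
force: [0.4, -0.1, 0.1]
opening: 0.093
gripper_force: 0.0
t: 7.82
tool_pos: [0.452, 0.3353, 0.3644]
orientation: [2.614, 1.742, -0.001]
force: [-0.1, -0.2, 0.3]
opening: 0.0747
gripper_force: 0.0
[0.45225326 0.33473076 0.36449694] [ 2.61506746e+00  1.74038516e+00 -8.54120585e-04]
orange [ 0.4916 -0.3309] [-125.3033 -123.6523]
```

View pics/m4.png

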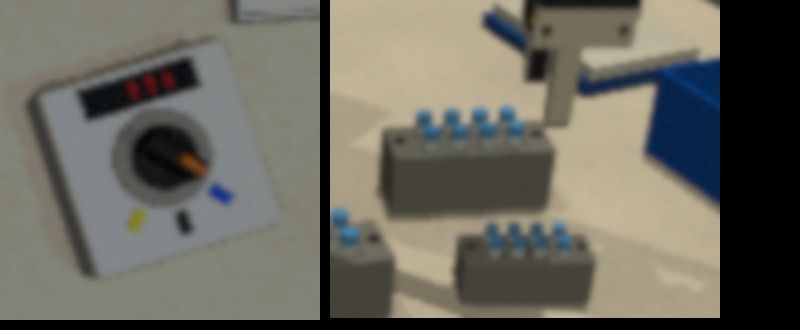

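The knob is on blue: measured 235.5°, expected 235.7°. The fingers only look as if they are over the larger rack because of perspective; the numbers put them over the small one. I'll descend and grip.

```bash
python3 -m handwheel '[[0,0.05,-5,0,0.2],[0,0,-5,0,0.2],[0,0,-3,0,0.2],[0,0,-2,0,0.2],[0,0,-1.5,0,0.2],[0,0,0,0,0.2],[0,0,0,0,0.2]]'
python3 - <<'E'
from h import *
cv2.imwrite("pics/s5.png",cv2.resize(read_camera("scene")[130:260,340:500],None,fx=3,fy=3,interpolation=2)[:,:,::-1])
E
```

```text
t: 8.8
tool_pos: [0.4528, 0.3362, 0.201]
orientation: [2.615, 1.741, 0.003]
force: [-0.4, 0.0, 0.0]
opening: 0.0745
gripper_force: 0.0
```

View pics/s5.png

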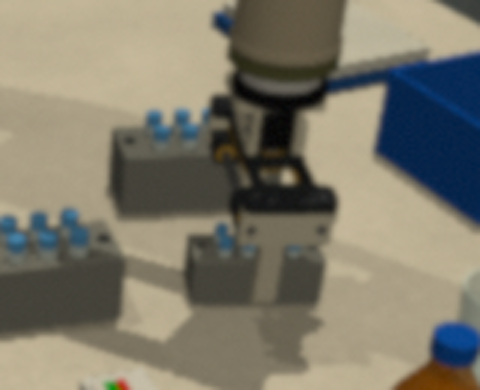

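Run:
```python
from h import *
c=np.array([.4528,.3362]);d=np.array([.923,-.386]);a=np.array([.386,.923])
print("front finger tip",proj("scene",[*(c+d*.045),.015]), "px 340+268/3,130+300/3")
r=np.array([.4516,.3354])
for k in(-.055,0,.055):
  for z in (0,.045): print(k,z,proj("scene",[*(r+d*.023+a*k),z]))
print("seen",[(340+x/3,130+y/3) for x,y in((187,235),(190,303),(325,240),(318,306))])
```

```text
front finger tip [427.15979562 230.81611535] px 340+268/3,130+300/3
-0.055 0 [402.71258979 230.73465912]
-0.055 0.045 [404.43145976 215.77220211]
0 0 [424.36327103 230.6917459 ]
0 0.045 [426.56001156 215.71834831]
0.055 0 [446.04227506 230.64877654]
0.055 0.045 [448.7181491  215.66442252]
seen [(402.3333333333333, 208.33333333333331), (403.3333333333333, 231.0), (448.3333333333333, 210.0), (446.0, 232.0)]
```

The geometry agrees: the finger is expected at u=427 and seen at about 428. Now I'll grip and lift.

```bash
python3 -m handwheel '[[0,0,0,0,1],[0,0,0,0,1],[0,0,0,0,1],[0,0,0,0,1],[0,0,0,0,1]]' 40;  python3 -m handwheel '[[0,0,1,0,1],[0,0,3,0,1],[0,0,3,0,1],[0,0,0,0,1]]'
```

```text
t: 9.48
tool_pos: [0.4522, 0.3359, 0.1999]
orientation: [-2.615, -1.741, -0.0]
force: [-0.9, 0.5, 1.9]
opening: 0.0455
gripper_force: 40.0
t: 9.98
tool_pos: [0.4532, 0.3365, 0.2727]
orientation: [2.615, 1.741, 0.009]
force: [1.1, 0.5, -3.8]
opening: 0.0458
gripper_force: 40.0
```

```bash
python3 -m handwheel '[[0,0,3,0,1],[2,-5.1,0,0.06,1],[2,-5.1,0,0.06,1],[2,-5.1,0,0.06,1],[2,-5.1,0,0.06,1],[2.1,-5.1,0,0.052,1],[2.1,-5.1,0,0,1],[2.1,-5.2,0,0,1],[0,0,0,0,1],[0,0,0,0,1]]'; python3 -m handwheel '[[0,0,-3,0,1],[0,0,-2,0,1],[0,0,0,0,1]]'
python3 - <<'E'
from h import *
s=read_camera("scene");t=read_camera("top")
a=cv2.resize(s[170:330,250:440],None,fx=3,fy=3,interpolation=2)
b=cv2.resize(t[190:260,250:380],None,fx=3,fy=3,interpolation=2)
cv2.imwrite("pics/s6.png",a[:,:,::-1]);cv2.imwrite("pics/t6.png",b[:,:,::-1])
E
```

```text
t: 11.22
tool_pos: [0.5945, -0.0221, 0.298]
orientation: [-2.333, -2.1, 0.002]
force: [-0.1, 0.9, -4.5]
opening: 0.0455
gripper_force: 40.0
t: 11.6
tool_pos: [0.5936, -0.0209, 0.2468]
orientation: [-2.329, -2.102, 0.006]
force: [0.1, -0.1, -2.2]
opening: 0.0461
gripper_force: 40.0
```

View pics/s6.png

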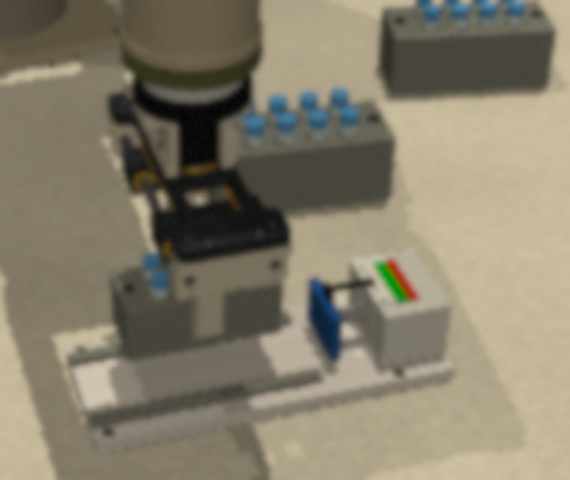

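The rack (crop 115–280, 265–350) hangs upright above the channel, in line with the rails and clear of the blue stop at (322,318). I'll lower it until it touches.

```bash
python3 -m handwheel '[[0.2,0,-1,0,1],[0,0,-1,0,1],[0,0,-0.8,0,1],[0,0,0,0,1],[0,0,0,0,1]]'; python3 -m handwheel '[[0,0,-0.3,0,1],[0,0,0,0,1],[0,0,0,0,1]]'; python3 -m handwheel '[[0,0,-0.2,0,1],[0,0,0,0,1],[0,0,0,0,1]]'
```

```text
t: 12.32
tool_pos: [0.5972, -0.0222, 0.2218]
orientation: [2.334, 2.103, 0.0]
force: [0.9, -0.4, -3.2]
opening: 0.046
gripper_force: 40.0
t: 12.7
tool_pos: [0.5972, -0.0221, 0.2188]
orientation: [2.334, 2.103, 0.0]
force: [-0.7, -0.0, -2.7]
opening: 0.0459
gripper_force: 40.0
t: 13.08
tool_pos: [0.5971, -0.0221, 0.2167]
orientation: [-2.334, -2.103, 0.0]
force: [-0.3, 0.2, -2.8]
opening: 0.0457
gripper_force: 40.0
```

```bash
python3 -m handwheel '[[0,0,-0.2,0,1],[0,0,0,0,1],[0,0,0,0,1]]'; python3 -m handwheel '[[0,0,-0.2,0,1],[0,0,0,0,1],[0,0,0,0,1]]'; python3 -m handwheel '[[0,0,-0.1,0,1],[0,0,0,0,1],[0,0,0,0,1]]'
```

```text
t: 13.45
tool_pos: [0.5971, -0.0221, 0.2147]
orientation: [-2.334, -2.103, 0.0]
force: [-0.4, -0.4, -2.9]
opening: 0.0458
gripper_force: 40.0
t: 13.82
tool_pos: [0.5972, -0.0222, 0.2127]
orientation: [-2.334, -2.103, 0.0]
force: [0.1, -0.1, -3.8]
opening: 0.046
gripper_force: 40.0
t: 14.2
tool_pos: [0.5973, -0.0222, 0.2119]
orientation: [2.334, 2.103, 0.0]
force: [-0.4, 0.2, -1.4]
opening: 0.0459
gripper_force: 40.0
```

```bash
python3 -m handwheel '[[0.05,0.7,0,0,1],[0.05,0.7,0,0,1],[0.05,0.7,0,0,1],[0.05,0.7,0,0,1],[0,0,0,0,1],[0,0,0,0,1]]'; python3 -m handwheel '[[0.05,0.5,0,0,1],[0,0,0,0,1],[0,0,0,0,1]]'; python3 -m handwheel '[[0.05,0.5,0,0,1],[0,0,0,0,1],[0,0,0,0,1]]'
```

```text
t: 14.95
tool_pos: [0.5993, 0.0062, 0.2119]
orientation: [-2.333, -2.103, -0.001]
force: [0.4, 1.5, 0.1]
opening: 0.0458
gripper_force: 40.0
t: 15.32
tool_pos: [0.5998, 0.011, 0.2119]
orientation: [2.334, 2.103, 0.001]
force: [0.8, 1.9, 0.4]
opening: 0.0457
gripper_force: 40.0
t: 15.7
tool_pos: [0.6003, 0.0158, 0.2119]
orientation: [2.334, 2.103, 0.0]
force: [-0.5, -2.0, 2.2]
opening: 0.0458
gripper_force: 40.0
```

```bash
python3 -m handwheel '[[0.05,0.5,0,0,1],[0,0,0,0,1],[0,0,0,0,1]]'; python3 -m handwheel '[[0.04,0.4,0,0,1],[0,0,0,0,1],[0,0,0,0,1],[0,0,0,0,1]]'
python3 - <<'E'
from h import *
s=read_camera("scene")
cv2.imwrite("pics/s7.png",cv2.resize(s[225:325,270:410],None,fx=5.5,fy=5.5,interpolation=2)[:,:,::-1])
E
```

```text
t: 16.08
tool_pos: [0.6008, 0.0205, 0.2119]
orientation: [2.334, 2.102, -0.0]
force: [0.7, -5.1, 3.0]
opening: 0.0454
gripper_force: 40.0
t: 16.58
tool_pos: [0.6011, 0.0241, 0.2119]
orientation: [2.334, 2.102, -0.001]
force: [-0.6, -7.1, 3.3]
opening: 0.0461
gripper_force: 40.0
```

View pics/s7.png

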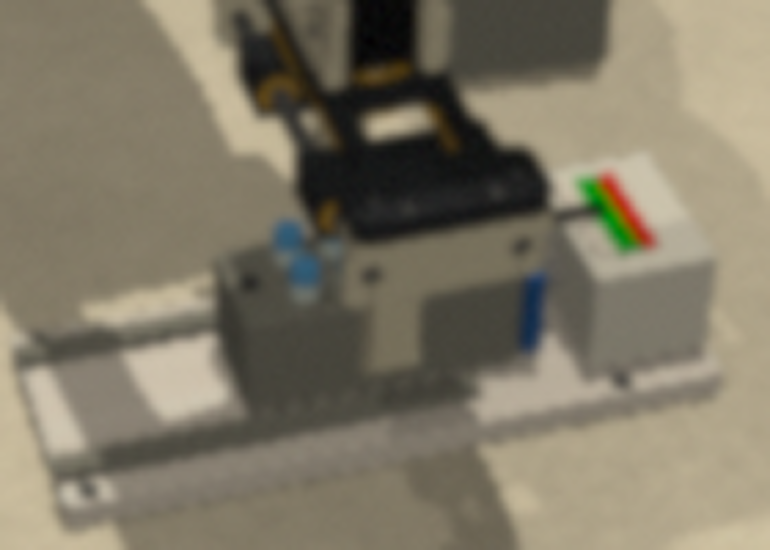

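The pointer tip, at about (595,212) in the crop, has just entered the green. I'll press about 3 mm further, to the middle of the zone.

```bash
python3 -m handwheel '[[0.03,0.3,0,0,1],[0,0,0,0,1],[0,0,0,0,1],[0,0,0,0,1],[0,0,0,0,1],[0,0,0,0,1],[0,0,0,0,1],[0,0,0,0,1]]'
python3 - <<'E'
from h import *
s=read_camera("scene");t=read_camera("top")
M=np.zeros((600,770,3),np.uint8)
M[:330]=cv2.resize(s[240:300,330:410],(770,330) if 0 else None,fx=5.5,fy=5.5,interpolation=2)[:, :].repeat(1,0) if 0 else 0
a=cv2.resize(s[245:305,335:405],None,fx=5,fy=5,interpolation=2);b=cv2.resize(t[195:255,255:375],None,fx=5,fy=5,interpolation=2)
M[:300,:350]=a;M[300:600,:600]=b
cv2.imwrite("pics/s8.png",np.clip(M*1.3,0,255).astype(np.uint8)[:,:,::-1]); print(readout.read_state())
E
```

```text
t: 17.62
tool_pos: [0.6014, 0.0267, 0.2119]
orientation: [2.333, 2.101, -0.002]
force: [-0.7, -10.2, 3.2]
opening: 0.0455
gripper_force: 40.0
{'t': 17.725, 'q': array([-0.04023398,  0.30579472,  1.65384473, -0.00217319,  1.18181294,
        0.06519916]), 'dq': array([ 0.00066363, -0.00109099,  0.00085801, -0.0017357 ,  0.00144948,
       -0.00138191]), 'joint_torque': array([  6.0110338 , -57.54521728, -42.43531108,   3.13201994,
        -0.18650665,  -0.06576885]), 'tool_pos': array([0.6014375 , 0.02664508, 0.21191466]), 'orientation': array([ 2.33339900e+00,  2.10123567e+00, -2.04676647e-03]), 'force': array([ -1.01284576, -10.05832932,   3.92995517]), 'wrist_torque': array([-1.48624422,  0.24878975, -0.06688308]), 'gripper_force': 40.001174211502075, 'opening': 0.0459019609547734}
```

View pics/s8.png

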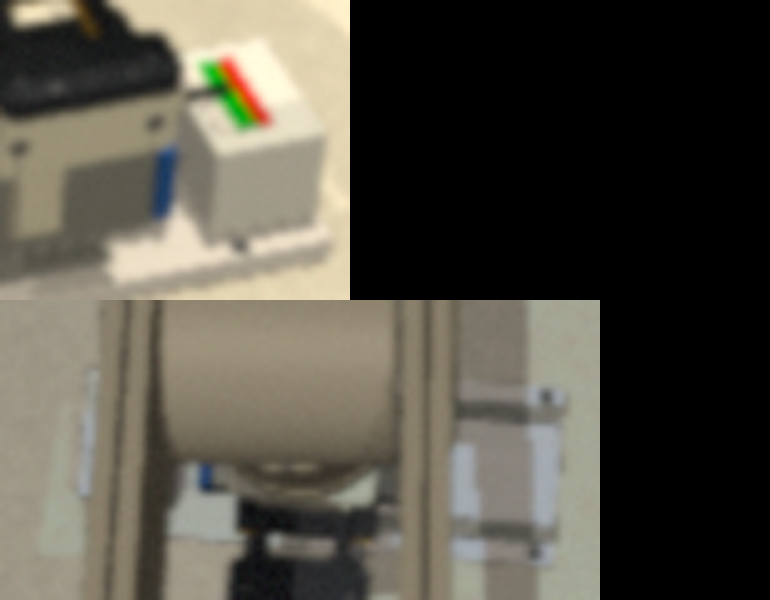

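The pointer tip, at about (225,90) in the crop, is well inside the green. The rack is upright in the channel with its end flat on the blue plate, and the push is steady at about 10 N (roughly 13–14 mm). The selector is on blue, so I'll hand in.

```bash
python3 -c "
from plant import job; print(job.close_job())"
```

```text
the job is handed in; nothing more can be done
None
```

The job is handed in: the selector is on the blue mark and released, and the small grey rack is upright in the carrier channel, held in the gripper and pressed against the blue stop at about 10 N with the pointer in the green.

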